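# Hold a shaver battery pack in the tester's slot

### The job

Check the green-banded battery pack of the fabric shaver: slide the dust shutter of the white battery tester fully aside, lift the green-banded pack out of the stand, lower it upright, banded end up, through the tester's narrow slot and press it fully home against the spring contact inside. Finish while you still grip the pack and hold it pressed down in the slot, because the spring lifts it again if you let go. Leave the orange-banded pack standing in the stand and do not disturb the mug, the cotton reel or the tape measure.

Things in the scene. Friction and masses are not known exactly. Their poses are not given: they have to be found in the camera images.
- tester: White battery tester fixed to the worktop, 70 mm high, with a dark front panel towards its -x side. Origin: on the worktop right under the centre of the slot. z up; the slot is long along its y axis. The housing reaches 45 mm to +-x (49 mm at the foot), 40 mm to +y and 105 mm to -y of the origin. Two shutter rails, 4 mm high, run along y on the top at x = +-16.5 mm.
- tester_slot (a point): Centre of the slot's mouth, in the top face of the tester, 70 mm above the worktop; axes as the tester's. The slot is 16 mm (x) by 38 mm (y), so a pack has 2 mm clearance in all either way; its rim is bevelled by 3 mm; it is 60 mm deep from mouth to floor.
- tester_shutter (a joint): Travel (m) of the flat sliding shutter that covers the slot: 0 = closed, 0.055 = fully open, when it is parked towards the tester's -y and the slot is wholly clear. About 1.5 N of friction; it stays where it is left.
- shutter_grip (a point): Centre of the top of the blue upright grip on the shutter, 12 mm (tester's x) by 16 mm (y) and 36 mm high above the shutter, its top 109.5 mm above the worktop. It moves with the shutter. Pinch it across its 12 mm, with the fingertips staying above the rails, or push it towards the tester's -y.
- tester_contact (a joint): Travel (m) of the spring contact in the bottom of the slot: 0 = up (its top 48 mm below the slot's mouth), 0.012 = pressed level with the slot's floor, i.e. a pack is fully home. It needs about 2.5 N to start and 5.5 N when fully pressed.
- stand: Grey stand fixed to the worktop, 60 mm (x) by 160 mm (y), 40 mm high, with two loose pockets 20 x 42 mm, 34 mm deep, 45 mm to +y and -y of its centre, in which the two packs stand. Origin: centre of its underside. Which pack stands in which pocket varies.
- green_pack: Loose black battery pack with a green band round its upper end: 14 mm (x) by 36 mm (y) by 120 mm high, about 0.12 kg. Origin: centre of its underside; z up along its length. It stands upright in the stand, its underside 6 mm and its top 126 mm above the worktop. It may go into the slot either way round. Fully home it stands 60 mm out of the tester.
- orange_pack: The same kind of pack with an orange band; leave it standing in the stand.
- mug_1: White mug with blue dots, 93 mm high, on the worktop; bystander. Origin: centre of its underside.
- cotton_reel_2: Cream cotton reel on wooden ends, 30 mm wide, 40 mm high, standing on the worktop; bystander. Origin: centre of its underside.
- tape_measure: Round grey tape measure, 54 x 63 mm, 24 mm high, on the worktop; bystander. Origin: centre of its underside.
There are look-alikes about, which are no part of the job. Leave any blue look-alike of the orange_pack alone.

How it is judged:
On the way, in this order (a step that is already met when the one before it is completed fails the run):
1. the shutter is slid aside, the slot wholly clear (value of joint tester_shutter above 0.047 m), for 0.2 s.
2. the green-banded pack is through the slot's mouth, upright (z of green_pack in the frame of tester_slot below -0.02 m and horizontal distance between green_pack and tester_slot below 0.006 m and angle between green_pack's own z axis and vertical below 0.15 rad), for 0.1 s.
At the end, for the whole second after the job is handed in: Green-banded pack upright (0.1 rad) in the slot, underside 56.5 mm or more below the mouth, spring contact pressed 9 mm or more, at rest, gripped (over 1 N); shutter open 43 mm or more; orange-banded pack upright in its pocket, within 20 mm of its start (value of joint tester_contact above 0.009 m and z of green_pack in the frame of tester_slot below -0.0565 m and horizontal distance between green_pack and tester_slot below 0.004 m and angle between green_pack's own z axis and vertical below 0.1 rad and linear speed of green_pack below 0.02 m/s and contact force between the fingers and green_pack above 1 N and value of joint tester_shutter above 0.043 m and distance of orange_pack from where it was at the start of the episode below 0.02 m and angle between orange_pack's own z axis and vertical below 0.25 rad); the arm keeps its last pose, push and grip.
It fails at once if the orange-banded pack is taken out or knocked about (distance of orange_pack from where it was at the start of the episode above 0.025 m).
It fails at once if the mug is disturbed (distance of mug_1 from where it was at the start of the episode above 0.03 m).
It fails at once if the cotton reel is disturbed (distance of cotton_reel_2 from where it was at the start of the episode above 0.03 m).
It fails at once if the tape measure is disturbed (distance of tape_measure from where it was at the start of the episode above 0.03 m).
It also fails if it takes over 61 s, if anything falls off the work surface, if the arm or the gripper's body presses on something with over 40 N, if the wrist force passes 120 N, or if a joint passes its speed limit or range.

### The arm

A 6-joint arm with a two-finger parallel gripper is mounted at the origin on a cart in front of the work surface, level with it; the furniture and walls round the work are solid. World frame = base frame: x ahead of the robot, y to its left, z up, the work surface at z = 0. Lengths are in m, angles in rad, forces in N, time in s.
With the tool pointing down it reaches from about 0.375 to 0.975 m from the base axis. Payload 3.8 kg.
Tool frame: the origin (TCP) lies where the fingers leave the gripper's body, on its centre line; the fingertips stand 73 mm ahead of it and the grasp point (between the pads) lies 54 mm ahead of it (nose_length is the distance from the TCP to the fingertips, in m); z points along the fingers, y is the line along which they close (so a half turn about z gives the same grasp; the last joint's range is limited). The gripper opens to 85 mm and grips with 20 to 120 N. Pads are 22 mm wide; open, the fingers measure 114 mm over their backs; the gripper's body (76 mm by 85 mm) begins 54 mm behind the grasp point. The pads swing forward as they close: fully open they stand 13 mm farther back than shut.
Start: joints at [-1.187, 0.264, 1.604, -0, 1.274, -0.037], TCP at [0.276, -0.616, 0.304] pointing down, gripper open.
Joint ranges: [-2.63, 2.63], [-0.94, 2.18], [0.31, 2.57], [-1.31, 4.45], [0, 2.66], [-2.55, 2.55]. Speed limits (rad/s): [2.57, 2.57, 3.14, 3.14, 3.14, 3.14].

### API

Orientations are given as a rotation vector (axis times angle).
In Python, from workcell import read_state, read_camera, calibration, finish_job, look_for, cut_out, tip_of, nose_length gives the robot as it stands.
- The arm moves only by the tool step_arm, never from a script. Its argument "targets" is a list of rows, each a list of 3 entries, a list of its own where there are three numbers: the turn, a rotation vector about the tool's x, y, z in rad, then the shift along the tool's x, y, z in mm, then the finger opening in mm, from 0 to 85.4. In form: [[[ax, ay, az], [x, y, z], grip], ...]. A call has 1 to 5 rows; each row shifts and turns the commanded pose from where the row before left it, along the tool's axes as they then stand; what a row does not reach is not made up. A row lasts 1/12 s, in which the tool goes at most 41.7 mm and 7.16 degrees, less where a joint would pass 70% of its speed; a pose out of reach is approached as far as the arm can. A call with a gripper value outside its range is refused whole. The fingers move at their own pace and stop on an object; "grip_force" is the grip in N (left out, the last holds). Time passes only in rows, so rows that do not move let the fingers close. It gives the time, the measured TCP pose, the force, the opening and the grip force at its end, in the units of the state.
- read_state(): the state, without advancing time (a new reading comes with each control period).
- read_camera(name): name is "scene" or "top" or "wrist"; returns the picture (420x560x3 uint8, red, green, blue); there is no depth.
- calibration(name): a dict with "camera_matrix" (3x3 intrinsics, pixels), "R" (3x3) and "t" (3): a world point X has camera coordinates R X + t. Camera axes: x right, y down, z forward; pixel columns grow to the right and rows downward; lengths in m; the calibration is good to about 2 mm. A picture is of the moment at which its call begins: read the wrist's pose just before it. calibration takes no time and is no camera call; for the wrist camera it gives the pose at the moment of the call.
- finish_job(): hands the job in; it is judged then, once.
Trained networks look in the newest picture that a camera, given by its name, has taken for a name from the list of things; names that differ only in an ending like _2 or _b are one class to them, and where a whole thing is asked for, a point or a joint stands for the part that bears it (a point fixed in the world has none). Each returns a list of dicts, best first, with "score" (0 to 1); they miss things now and then, are a little off and sometimes report something else, mostly with a low value. They report only what shows in the picture. A call takes as long as a camera call. They do not tell look-alikes from the thing itself.
- look_for(camera, query): "extent" ([left, top, right, bottom] in pixels, round what is visible of it).
- cut_out(camera, query): "region" (420x560 bool, what is visible of it) and "extent" ([left, top, right, bottom] in pixels, round what is visible of it).
- tip_of(camera, query): "at" ([row, column] in pixels: a listed point, or the origin of a listed thing).
The state is a dict: "time": time; "q": joint angles; "joint_vel": joint speeds; "joint_torque": joint torques, N m; "tool_pos": TCP position; "tcp_rot": TCP orientation; "wrist_force": force on the tool from outside, world axes, zero at the start; "torque": the same for the moment, N m; "width": opening from 0.0 (shut) to 1.0 (fully open); "grip_force": force on a finger pad.
Only numpy, scipy, OpenCV 4.12 (cv2) and the standard library are available. Lean on these libraries where they do the work, as an engineer would, in place of code of your own. Each camera call takes 0.05 s, during which the arm holds its last target. There are 200 camera calls.

## Working session

There is one attempt and no reset: what is moved stays moved. The work goes in short steps, Python scripts to look and compute and a tool call to move; the robot and the scene stay as the last step left them, time stands still between calls to the robot, and variables do not carry over. Pictures are saved under pics/ and viewed, at most 10 in all, crops included, and the job is handed in when it is done.

Besides the shell and the picture viewer there is one more tool, called in YAML: its name, and indented under it one key for each argument. step_arm: Moves the arm, as the interface text tells. Its arguments: {"type":"object","properties":{"targets":{"type":"array","items":{"type":"array"}},"grip_force":{"type":"number"}},"required":["targets"]}

```bash
mkdir -p pics
cat > h.py <<'E'
import numpy as np, cv2
from workcell import *
from scipy.spatial.transform import Rotation as R
def cal(c):
    k=calibration(c); return np.array(k["camera_matrix"]),np.array(k["R"]),np.array(k["t"])
def ray(c,row,col,z):
    K,Rm,t=cal(c); o=-Rm.T@t; d=Rm.T@np.linalg.inv(K)@np.array([col,row,1.]); return o+d*(z-o[2])/d[2]
def proj(c,X):
    K,Rm,t=cal(c); p=K@(Rm@np.array(X)+t); return p[1]/p[2],p[0]/p[2]
def save(c,n):
    im=read_camera(c); cv2.imwrite(f"pics/{n}.png",cv2.cvtColor(im,cv2.COLOR_RGB2BGR)); return im
E
python3 - <<'E'
from h import *
np.set_printoptions(precision=4,suppress=True)
s=read_state();print(s['time'],s['tool_pos'],s['tcp_rot'],nose_length if not callable(nose_length) else nose_length())
a=save('top','top1');b=save('scene','scene1')
cv2.imwrite('pics/both.png',cv2.cvtColor(cv2.resize(np.vstack([a,b]),None,fx=.714,fy=.714),cv2.COLOR_RGB2BGR))
Z=dict(tester_slot=.07,shutter_grip=.1095,green_pack=.006,orange_pack=.006,tester=0,stand=0,mug_1=0,cotton_reel_2=0,tape_measure=0)
for c in('top','scene'):
    K,Rm,t=cal(c);print(c,-Rm.T@t)
    for n,z in Z.items():
        for d in tip_of(c,n)[:3]:
            print(n,round(d['score'],2),np.round(d['at']),ray(c,*d['at'],z)[:2])
E
```

```text
0.0 [ 0.2755 -0.6156  0.3025] [-3.0701 -0.6556  0.0006] 0.0726
top [ 0.438  -0.134   0.9251]
tester_slot 0.83 [209. 339.] [ 0.4982 -0.2962]
shutter_grip 0.63 [208. 351.] [ 0.4983 -0.3144]
green_pack 0.71 [198. 252.] [ 0.5282 -0.0976]
orange_pack 0.62 [185. 212.] [ 0.5586 -0.0014]
orange_pack 0.55 [189. 166.] [0.549  0.1086]
tester 0.63 [210. 335.] [ 0.5016 -0.2985]
stand 0.91 [192. 231.] [ 0.5436 -0.047 ]
stand 0.71 [200. 253.] [ 0.5239 -0.0991]
mug_1 0.94 [143. 371.] [ 0.6679 -0.3901]
cotton_reel_2 0.73 [164. 298.] [ 0.6148 -0.2085]
cotton_reel_2 0.6 [207. 346.] [ 0.5086 -0.3254]
tape_measure 0.89 [272. 332.] [ 0.3528 -0.29  ]
scene [-0.528   0.5535  0.6536]
green_pack 0.77 [256. 243.] [ 0.5253 -0.0888]
orange_pack 0.79 [258. 210.] [ 0.5595 -0.0115]
orange_pack 0.72 [277. 169.] [0.5306 0.1127]
stand 0.76 [259. 225.] [ 0.5458 -0.0472]
```

View pics/top1.png

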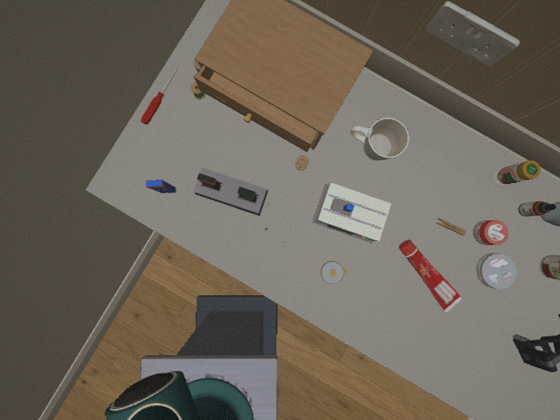

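View pics/scene1.png

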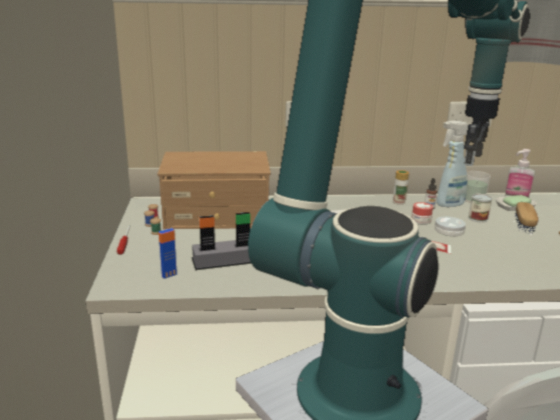

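The top view shows the stand near (231,191): orange pack on the left at (209,181), green on the right at (248,194). The tester is at (355,212) with its blue grip at (349,208), the tape is at (332,272), the reel at (302,162) and the mug at (387,138). The blue look-alike lies at (160,186).

```bash
cat >> h.py <<'E'
np.set_printoptions(precision=4,suppress=True)
def rect(c,n,z,i=0):
    m=cut_out(c,n)[i]['region'].astype(np.uint8); ct=max(cv2.findContours(m,0,2)[0],key=cv2.contourArea)
    P=np.array([ray(c,p[0][1],p[0][0],z)[:2] for p in ct],np.float32)*1000
    return cv2.minAreaRect(P),cv2.boxPoints(cv2.minAreaRect(P))
def go(pos,yaw,tilt=None):
    """delta to TCP pos(m), tool down with tool y axis at world angle yaw(rad), mod pi"""
    s=read_state(); R0=R.from_rotvec(s['tcp_rot']); best=None
    for k in(0,np.pi):
        y=np.array([np.cos(yaw+k),np.sin(yaw+k),0]); z=np.array([0,0,-1.]); x=np.cross(y,z)
        d=R0.inv()*R.from_matrix(np.c_[x,y,z])
        if best is None or d.magnitude()<best.magnitude(): best=d
    dp=R0.inv().apply(np.array(pos)-s['tool_pos'])*1000
    print('t',round(s['time'],2),'tcp',np.array(s['tool_pos']),'turn',best.as_rotvec(),'shift mm (in present tool axes)',dp)
    print('q',np.array(s['q']),'toolaxes',R0.as_matrix().T)
E
python3 - <<'E'
from h import *
im=read_camera('top')
cv2.imwrite('pics/crop.png',cv2.cvtColor(cv2.resize(im[130:260,180:410],None,fx=3.4,fy=3.4,interpolation=2),cv2.COLOR_RGB2BGR))
for n,z in(('tester',.07),('stand',.04),('green_pack',.126),('shutter_grip',.1)):
    r,b=rect('top',n,z);print(n,r,b.tolist())
print('wrist cam',cal('wrist')[1], -cal('wrist')[1].T@cal('wrist')[2])
go([.498,-.30,.30],np.deg2rad(-18))
E
```

```text
tester ((492.6401062011719, -324.7430419921875), (158.64651489257812, 100.51089477539062), 71.40386962890625) [[419.7126770019531, -383.89862060546875], [514.9758911132812, -415.9510498046875], [565.5675048828125, -265.58746337890625], [470.3043212890625, -233.5350341796875]]
stand ((541.3694458007812, -48.815940856933594), (163.82257080078125, 64.16494750976562), 71.80470275878906) [[485.3138122558594, -116.61349487304688], [546.2703247070312, -136.64944458007812], [597.425048828125, 18.981613159179688], [536.4685668945312, 39.01756286621094]]
green_pack ((525.5074462890625, -91.6986312866211), (41.187496185302734, 21.978918075561523), 71.82275390625) [[508.64202880859375, -107.83642578125], [529.5241088867188, -114.69291687011719], [542.3728637695312, -75.56083679199219], [521.4907836914062, -68.704345703125]]
shutter_grip ((501.23541259765625, -298.0261535644531), (45.25775909423828, 26.31047248840332), 71.1943588256836) [[481.4878234863281, -315.20635986328125], [506.393798828125, -323.687744140625], [520.9830322265625, -280.845947265625], [496.0770263671875, -272.36456298828125]]
wrist cam [[ 0.408  -0.913   0.0006]
 [-0.8779 -0.3922  0.2747]
 [-0.2506 -0.1126 -0.9615]] [ 0.3393 -0.5866  0.3748]
t 1.25 tcp [ 0.2757 -0.6161  0.3039] turn [ 0.      0.     -0.8359] shift mm (in present tool axes) [ 332.006  -197.7457    3.9088]
q [-1.1869  0.2639  1.604   0.      1.2737 -0.0369] toolaxes [[ 0.9128  0.4085  0.    ]
 [ 0.4085 -0.9128  0.    ]
 [ 0.     -0.     -1.    ]]
```

View pics/crop.png

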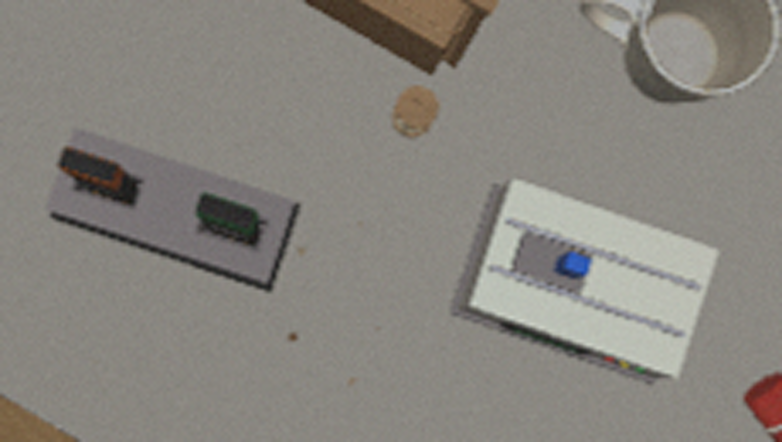

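step_arm:
  targets:
    - [[0,0,0],[33,-20,0],85]
    - [[0,0,0],[33,-20,0],85]
    - [[0,0,0],[33,-20,0],85]
    - [[0,0,0],[33,-20,0],85]
    - [[0,0,0],[33,-20,0],85]

```text
time: 1.67
tool_pos: [0.3861, -0.456, 0.304]
tcp_rot: [3.072, 0.655, 0.0]
wrist_force: [0.5, 0.3, -0.0]
width: 0.991
grip_force: 0.0
```

step_arm:
  targets:
    - [[0,0,0],[33,-20,0],85]
    - [[0,0,0],[33,-20,0],85]
    - [[0,0,0],[33,-20,0],85]
    - [[0,0,0],[33,-20,0],85]
    - [[0,0,0],[33,-20,0],85]

```text
time: 2.08
tool_pos: [0.496, -0.2971, 0.3042]
tcp_rot: [3.072, 0.656, 0.001]
wrist_force: [-0.2, 0.4, -0.1]
width: 0.994
grip_force: 0.0
```

step_arm:
  targets:
    - [[0,0,-0.12],[0,0,0],85]
    - [[0,0,-0.12],[0,0,0],85]
    - [[0,0,-0.12],[0,0,0],85]
    - [[0,0,-0.12],[0,0,0],85]
    - [[0,0,-0.12],[0,0,0],85]

```text
time: 2.5
tool_pos: [0.4954, -0.2985, 0.304]
tcp_rot: [2.736, 1.544, 0.0]
wrist_force: [-0.5, -0.4, -0.1]
width: 0.994
grip_force: 0.0
```

step_arm:
  targets:
    - [[0,0,-0.12],[0,0,0],85]
    - [[0,0,-0.116],[0,0,0],85]
    - [[0,0,0],[0,0,0],85]
    - [[0,0,0],[0,0,0],85]

```text
time: 2.83
tool_pos: [0.4953, -0.2988, 0.304]
tcp_rot: [2.544, 1.843, 0.0]
wrist_force: [-0.5, 0.6, 1.8]
width: 0.994
grip_force: 0.0
```

```bash
cat >> h.py <<'E'
def wl(name):
    im=save('wrist',name)
    for n,z in(('tester_slot',.07),('shutter_grip',.1095)):
        for c in('wrist','top'):
            if c=='top': read_camera('top')
            for d in tip_of(c,n)[:2]: print(c,n,round(d['score'],2),np.round(d['at']),ray(c,*d['at'],z))
E
python3 - <<'E'
from h import *
wl('w1')
read_camera('wrist')
for n,z in(('tester',.07),('shutter_grip',.1)):
    r,b=rect('wrist',n,z);print(n,r,b.tolist())
go([.498,-.30,.30],np.deg2rad(-18.5))
E
```

```text
wrist tester_slot 0.78 [190. 280.] [ 0.5028 -0.2954  0.07  ]
top tester_slot 0.89 [208. 339.] [ 0.5018 -0.2949  0.07  ]
top tester_slot 0.69 [208. 348.] [ 0.4999 -0.315   0.07  ]
wrist shutter_grip 0.64 [218. 282.] [ 0.4985 -0.3135  0.1095]
top shutter_grip 0.56 [208. 348.] [ 0.4981 -0.3079  0.1095]
top shutter_grip 0.28 [188. 211.] [ 0.5394 -0.013   0.1095]
tester ((494.76629638671875, -325.8078918457031), (153.73944091796875, 91.42704010009766), 71.39971160888672) [[426.921875, -384.08148193359375], [513.5733642578125, -413.243408203125], [562.6107177734375, -267.5343017578125], [475.959228515625, -238.37237548828125]]
shutter_grip ((504.1914367675781, -297.6053466796875), (49.2059326171875, 24.663450241088867), 71.74147033691406) [[484.7723388671875, -317.10601806640625], [508.19403076171875, -324.83319091796875], [523.6105346679688, -278.10467529296875], [500.1888427734375, -270.37750244140625]]
t 3.33 tcp [ 0.4952 -0.2988  0.3039] turn [-0.     -0.      0.0085] shift mm (in present tool axes) [-0.3292  3.0118  3.8704]
q [-0.5859  0.0823  1.8154  0.      1.244  -0.2715] toolaxes [[ 0.3092  0.951   0.    ]
 [ 0.951  -0.3092 -0.    ]
 [-0.      0.     -1.    ]]
```

View pics/w1.png

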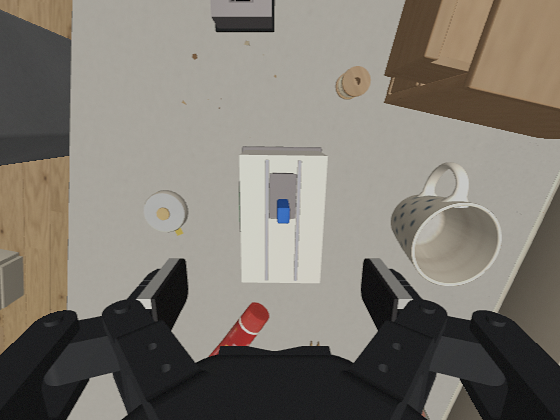

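step_arm:
  targets:
    - [[0,0,0.007],[-12,7.5,20],35]
    - [[0,0,0],[0,0,30],35]
    - [[0,0,0],[0,0,30],35]
    - [[0,0,0],[0,0,0],35]
    - [[0,0,0],[0,0,0],35]
  grip_force: 25

```text
time: 3.75
tool_pos: [0.4974, -0.3116, 0.2219]
tcp_rot: [-2.544, -1.835, 0.003]
wrist_force: [0.4, -1.0, 0.4]
width: 0.406
grip_force: 0.0
```

Run:
```python
from h import *
print(nose_length if not callable(nose_length) else nose_length(), read_state()['width'])
wl('w2')
go([.498,-.31,.158],np.deg2rad(-18.4))
```

```text
0.0726 0.40645499358682663
wrist tester_slot 0.88 [203. 280.] [ 0.5075 -0.3027  0.07  ]
top tester_slot 0.67 [208. 340.] [ 0.5011 -0.299   0.07  ]
wrist shutter_grip 0.64 [238. 276.] [ 0.5004 -0.3159  0.1095]
top shutter_grip 0.71 [207. 347.] [ 0.5002 -0.306   0.1095]
t 4.1 tcp [ 0.4995 -0.313   0.2258] turn [0.0031 0.0009 0.0002] shift mm (in present tool axes) [ 2.3973 -2.552  67.8355]
q [-0.602   0.1629  1.8747  0.      1.1008 -0.2811] toolaxes [[ 0.3155  0.9489 -0.0009]
 [ 0.9489 -0.3155  0.0031]
 [ 0.0026 -0.0018 -1.    ]]
```

View pics/w2.png

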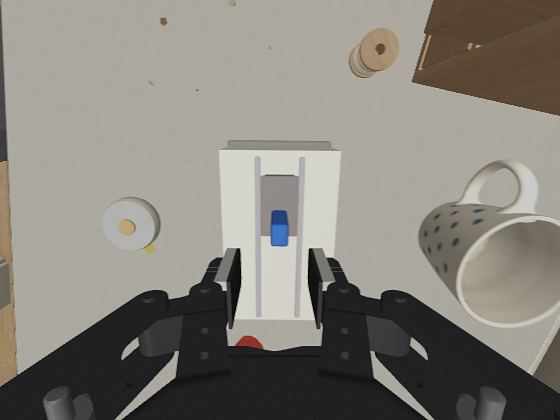

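Run:
```python
from h import *
g=ray('wrist',238,279,.1095);print(g)
# rails mid (top z .074) at two rows
a=ray('wrist',170,280,.074);b=ray('wrist',310,279,.074);print(a,b,np.degrees(np.arctan2(*(a-b)[1::-1])))
go([g[0],g[1],.158],np.deg2rad(-18.4))
```

```text
[ 0.5019 -0.3163  0.1095]
[ 0.5161 -0.2778  0.074 ] [ 0.4774 -0.3933  0.074 ] 71.49257793775308
t 4.1 tcp [ 0.4995 -0.313   0.2258] turn [0.0031 0.0009 0.0002] shift mm (in present tool axes) [-2.3543  3.1352 67.8571]
q [-0.602   0.1629  1.8747  0.      1.1008 -0.2811] toolaxes [[ 0.3155  0.9489 -0.0009]
 [ 0.9489 -0.3155  0.0031]
 [ 0.0026 -0.0018 -1.    ]]
```

step_arm:
  targets:
    - [[0.003,0.001,0],[-2,3,22],35]
    - [[0,0,0],[0,0,23],35]
    - [[0,0,0],[0,0,22],35]
    - [[0,0,0],[0,0,0],35]
    - [[0,0,0],[0,0,0],8]

```text
time: 4.52
tool_pos: [0.5001, -0.3147, 0.1562]
tcp_rot: [-2.543, -1.835, 0.003]
wrist_force: [0.6, 0.6, 0.4]
width: 0.284
grip_force: 0.0
```

step_arm:
  targets:
    - [[0,0,0],[0,0,0],8]
    - [[0,0,0],[0,0,0],8]
    - [[0,0,0],[0,0,0],8]

```text
time: 4.77
tool_pos: [0.4995, -0.3148, 0.1579]
tcp_rot: [-2.543, -1.835, 0.004]
wrist_force: [-6.8, 3.1, -1.3]
width: 0.133
grip_force: 28.4
```

step_arm:
  targets:
    - [[0,0,0],[-8,-1,0],8]
    - [[0,0,0],[-12,0,0],8]
    - [[0,0,0],[-12,0,0],8]
    - [[0,0,0],[-12,0,0],8]
    - [[0,0,0],[-10,0,0],8]

```text
time: 5.18
tool_pos: [0.4817, -0.3659, 0.1577]
tcp_rot: [-2.544, -1.832, 0.0]
wrist_force: [7.4, 27.7, 3.6]
width: 0.133
grip_force: 28.8
```

step_arm:
  targets:
    - [[0,0,0],[-3,0,0],8]
    - [[0,0,0],[0,0,0],8]
    - [[0,0,0],[0,0,0],8]

```text
time: 5.43
tool_pos: [0.4818, -0.3661, 0.1577]
tcp_rot: [-2.542, -1.83, -0.005]
wrist_force: [0.1, 14.8, 3.3]
width: 0.137
grip_force: 28.6
```

step_arm:
  targets:
    - [[0,0,0],[2,0,0],40]
    - [[0,0,0],[0,0,0],40]
    - [[0,0,0],[0,0,0],40]
    - [[0,0,0],[0,0,-30],40]
    - [[0,0,0],[0,0,-35],40]

```text
time: 5.85
tool_pos: [0.481, -0.3668, 0.2198]
tcp_rot: [-2.541, -1.833, 0.004]
wrist_force: [0.4, -0.9, 0.6]
width: 0.463
grip_force: 0.0
```

step_arm:
  targets:
    - [[0,0,0],[0,0,-20],40]
    - [[0,0,0],[20,0,-20],40]
    - [[0,0,0],[20,0,0],40]
    - [[0,0,0],[0,0,0],40]
    - [[0,0,0],[0,0,0],40]

```text
time: 6.27
tool_pos: [0.4959, -0.3297, 0.2631]
tcp_rot: [-2.547, -1.839, 0.001]
wrist_force: [-0.5, 0.1, 0.6]
width: 0.468
grip_force: 0.0
```

Run:
```python
from h import *
wl('w3')
read_camera('wrist')
for d in tip_of('wrist','green_pack'): print(d['score'],d['at'],ray('wrist',*d['at'],.006))
for d in look_for('wrist','green_pack'): print(d)
go([.525,-.093,.27],np.deg2rad(-18.3))
```

```text
wrist tester_slot 0.79 [167. 274.] [ 0.5054 -0.2955  0.07  ]
top tester_slot 0.84 [208. 340.] [ 0.5011 -0.2985  0.07  ]
top tester_slot 0.46 [166. 300.] [ 0.5967 -0.2074  0.07  ]
wrist shutter_grip 0.82 [260. 271.] [ 0.4803 -0.3618  0.1095]
top shutter_grip 0.4 [214. 372.] [ 0.4846 -0.3581  0.1095]
t 6.77 tcp [ 0.4952 -0.3296  0.2615] turn [-0.0035 -0.0011 -0.002 ] shift mm (in present tool axes) [233.946  -46.4744  -8.053 ]
q [-0.6292  0.1458  1.825  -0.      1.1746 -0.3078] toolaxes [[ 0.3159  0.9488  0.0011]
 [ 0.9488 -0.3159 -0.0035]
 [-0.003   0.0022 -1.    ]]
```

View pics/w3.png

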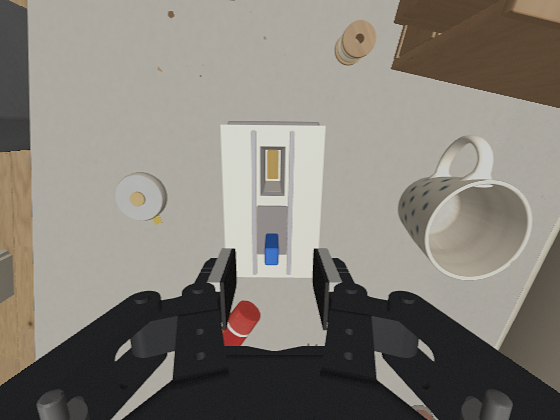

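Run:
```python
from h import *
im=read_camera('wrist').astype(int)
g=im.sum(2)//3
print('row165',g[165,240:305].tolist());print('row185',g[185,240:305].tolist())
print('col265..',g[140:212,266].tolist());print('col280',g[140:212,280].tolist())
b=(im[:,:,2]-im[:,:,0]>60); b[:,:230]=0;b[:,320:]=0;b[:200]=0;b[290:]=0
ys,xs=np.nonzero(b);print('blue',xs.min(),xs.max(),ys.min(),ys.max()); 
for r in (240,250,255,260): x=np.nonzero(b[r])[0];print(r,x.min() if len(x) else 0,x.max() if len(x) else 0)
K,_,_=cal('wrist');print(K); s=read_state();print(s['tool_pos'],s['tcp_rot'])
```

```text
row165 [210, 210, 211, 210, 210, 210, 210, 210, 210, 210, 210, 212, 196, 168, 179, 178, 172, 190, 212, 211, 213, 189, 106, 111, 112, 99, 126, 191, 197, 135, 134, 134, 137, 136, 135, 136, 135, 134, 134, 146, 190, 195, 117, 104, 113, 109, 155, 201, 212, 211, 195, 165, 179, 177, 175, 192, 211, 210, 209, 210, 209, 209, 209, 209, 209]
row185 [210, 209, 210, 210, 209, 210, 209, 210, 210, 210, 210, 211, 199, 172, 177, 177, 176, 176, 194, 211, 214, 190, 104, 112, 118, 118, 118, 139, 136, 137, 137, 137, 138, 136, 138, 137, 138, 138, 137, 138, 137, 132, 113, 110, 112, 123, 180, 213, 212, 193, 155, 176, 179, 176, 171, 190, 211, 209, 209, 209, 209, 209, 209, 208, 209]
col265.. [209, 210, 210, 209, 210, 214, 180, 89, 93, 91, 108, 129, 127, 126, 126, 127, 126, 127, 127, 125, 127, 125, 127, 125, 126, 126, 126, 127, 124, 125, 126, 126, 125, 125, 125, 123, 125, 125, 126, 125, 126, 119, 106, 111, 119, 118, 124, 131, 132, 138, 138, 138, 131, 130, 128, 125, 165, 213, 209, 209, 209, 208, 208, 208, 209, 216, 119, 136, 140, 139, 138, 139]
col280 [210, 209, 210, 209, 210, 212, 201, 89, 92, 86, 199, 199, 185, 182, 182, 193, 193, 192, 191, 192, 191, 192, 190, 190, 189, 190, 190, 189, 189, 189, 189, 180, 199, 198, 197, 197, 197, 195, 195, 216, 217, 180, 136, 138, 139, 137, 139, 138, 138, 138, 137, 137, 133, 130, 128, 126, 172, 212, 208, 208, 208, 209, 208, 209, 209, 213, 151, 132, 139, 139, 139, 140]
blue 266 279 234 265
240 267 278
250 266 279
255 266 279
260 266 279
[[295.1671   0.     274.0992]
 [  0.     295.1671 210.5071]
 [  0.       0.       1.    ]]
[ 0.4952 -0.3296  0.2616] [-2.5455 -1.8355  0.0017]
```

Run:
```python
from h import *
u=np.array([.3173,.9483]);v=np.array([.9483,-.3173])
P=[ray('wrist',146.3,273.9,.07),ray('wrist',196.3,273.4,.07),ray('wrist',165,261,.07),ray('wrist',165,286.5,.07)]
print(P,np.linalg.norm(P[0]-P[1]),np.linalg.norm(P[2]-P[3]))
c=(P[0]+P[1])/2;m=(P[2]+P[3])/2;print('slot',c,'lat',v@c[:2],v@m[:2])
g=ray('wrist',258,272.7,.1095);print('grip',g,'lat',v@g[:2],'along',u@g[:2], 'held lat',v@[.4818,-.3661],'along',u@[.4818,-.3661],'slot along',u@c[:2])
```

```text
[array([ 0.5112, -0.2781,  0.07  ]), array([ 0.4967, -0.3203,  0.07  ]), array([ 0.4953, -0.2899,  0.07  ]), array([ 0.5167, -0.297 ,  0.07  ])] 0.044679330549327004 0.022596153060380913
slot [ 0.5039 -0.2992  0.07  ] lat 0.5728296803341343 0.5729181953764445
grip [ 0.4827 -0.3609  0.1095] lat 0.5722441608859433 along -0.18905692884166725 held lat 0.57305447 along -0.19429748999999996 slot along -0.12382341367863867
```

step_arm:
  targets:
    - [[0,0,0],[35,-9,0],40]
    - [[0,0,0],[35,-9,0],40]
    - [[0,0,0],[35,-9,0],40]
    - [[0,0,0],[35,-9,0],40]
    - [[0,0,0],[35,-9,0],40]

```text
time: 7.23
tool_pos: [0.5077, -0.1477, 0.2623]
tcp_rot: [-2.546, -1.835, 0.001]
wrist_force: [1.2, 0.6, 1.0]
width: 0.471
grip_force: 0.0
```

step_arm:
  targets:
    - [[-0.003,-0.001,0],[0,0,0],40]
    - [[0,0,0],[0,0,0],40]
    - [[0,0,0],[0,0,0],40]

```text
time: 7.48
tool_pos: [0.508, -0.1492, 0.2624]
tcp_rot: [2.546, 1.839, -0.0]
wrist_force: [-0.4, 0.1, 0.5]
width: 0.468
grip_force: 0.0
```

Run:
```python
from h import *
save('wrist','w4')
for n in('green_pack','orange_pack'):
  for d in cut_out('wrist',n)[:2]: print(n,d['score'],d['extent'])
read_camera('wrist')
r,b=rect('wrist','green_pack',.126);print(r,b)
go([.525,-.093,.27],np.deg2rad(-18.3))
```

```text
green_pack 0.76 [265.3, 108.4, 288.6, 161.9]
orange_pack 0.67 [261.8, 0.0, 290.0, 55.8]
((529.0340576171875, -88.7847671508789), (35.636627197265625, 14.312272071838379), 72.11627197265625) [[ 516.752  -103.5446]
 [ 530.3727 -107.9397]
 [ 541.3162  -74.0249]
 [ 527.6954  -69.6299]]
t 7.73 tcp [ 0.5078 -0.1503  0.2621] turn [-0.0001  0.0001 -0.0034] shift mm (in present tool axes) [59.7525 -1.8512 -7.8883]
q [-0.3347  0.0197  1.9602 -0.0001  1.1619 -0.0118] toolaxes [[ 0.3172  0.9484 -0.0001]
 [ 0.9484 -0.3172 -0.0001]
 [-0.0001 -0.0001 -1.    ]]
```

View pics/w4.png

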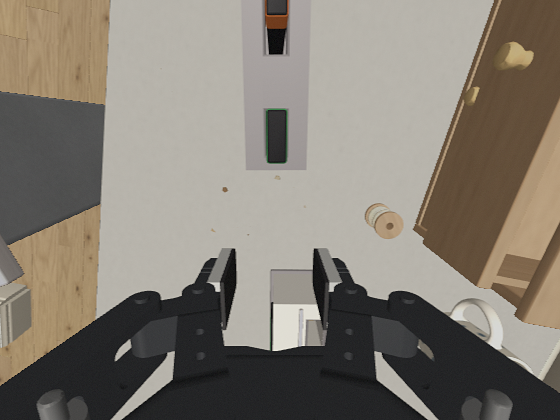

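step_arm:
  targets:
    - [[0,0,-0.008],[32,0,0],40]
    - [[0,0,0],[33,0.6,0],40]
    - [[0,0,0],[0,0,15],40]
    - [[0,0,0],[0,0,30],40]
    - [[0,0,0],[0,0,30],40]
  grip_force: 60

```text
time: 8.15
tool_pos: [0.5304, -0.088, 0.1881]
tcp_rot: [2.538, 1.846, 0.005]
wrist_force: [-0.4, -0.3, -0.4]
width: 0.468
grip_force: 0.0
```

step_arm:
  targets:
    - [[0,0,0],[0,0,20],40]
    - [[0,0,0],[0,0,10],40]
    - [[0,0,0],[0,0,0],40]
    - [[0,0,0],[0,0,0],40]

```text
time: 8.48
tool_pos: [0.5288, -0.0881, 0.1572]
tcp_rot: [-2.541, -1.847, 0.001]
wrist_force: [0.3, -0.7, 0.9]
width: 0.473
grip_force: 0.0
```

step_arm:
  targets:
    - [[0,0,0],[0,0,0],22]
    - [[0,0,0],[0,0,0],16]
    - [[0,0,0],[0,0,0],8]
    - [[0,0,0],[0,0,0],8]
    - [[0,0,0],[0,0,0],8]

```text
time: 8.9
tool_pos: [0.53, -0.0879, 0.1592]
tcp_rot: [2.538, 1.846, 0.004]
wrist_force: [-0.5, -1.3, 5.8]
width: 0.155
grip_force: 59.2
```

step_arm:
  targets:
    - [[0,0,0],[0,0,-10],8]
    - [[0,0,0],[0,0,-25],8]
    - [[0,0,0],[0,0,-30],8]
    - [[0,0,0],[0,0,-25],8]
    - [[0,0,0],[0,0,-10],8]

```text
time: 9.32
tool_pos: [0.5304, -0.0878, 0.2618]
tcp_rot: [2.537, 1.845, 0.007]
wrist_force: [0.5, 0.7, -0.6]
width: 0.154
grip_force: 60.0
```

step_arm:
  targets:
    - [[0,0,0.008],[-15,0,0],8]
    - [[0,0,0],[-30,5,0],8]
    - [[0,0,0],[-30,10,0],8]
    - [[0,0,0],[-30,10,0],8]
    - [[0,0,0],[-30,10,0],8]

```text
time: 9.73
tool_pos: [0.5187, -0.2275, 0.2566]
tcp_rot: [-2.546, -1.838, 0.001]
wrist_force: [0.3, 0.1, -1.0]
width: 0.154
grip_force: 59.9
```

step_arm:
  targets:
    - [[0,0,0],[-25,5,0],8]
    - [[0,0,0],[0,0,0],8]
    - [[0,0,0],[0,0,0],8]

```text
time: 9.98
tool_pos: [0.5155, -0.253, 0.2563]
tcp_rot: [-2.549, -1.833, 0.001]
wrist_force: [0.3, 0.3, -1.8]
width: 0.15
grip_force: 60.0
```

Run:
```python
from h import *
save('wrist','w5'); s=read_state(); print(s['width'],s['grip_force'],s['wrist_force'])
go([.5042,-.2982,.258],np.deg2rad(-18.5))
```

```text
0.16022312363109148 59.95356023311615 [ 0.316   1.2522 -1.355 ]
t 10.03 tcp [ 0.5156 -0.252   0.2563] turn [-0.0018 -0.0009  0.0004] shift mm (in present tool axes) [-47.4788   3.7934  -1.7616]
q [-0.4982  0.11    1.8753  0.0006  1.1582 -0.176 ] toolaxes [[ 0.3169  0.9485  0.0009]
 [ 0.9485 -0.3169 -0.0018]
 [-0.0014  0.0014 -1.    ]]
```

View pics/w5.png

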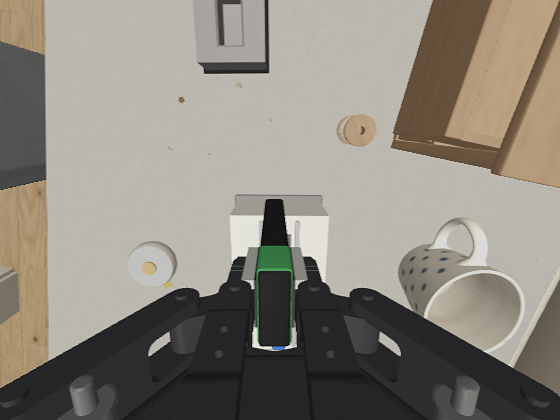

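Run:
```python
from h import *
im=read_camera('wrist').astype(int);g=im.sum(2)//3
print(g[192:210,274].tolist()); print(g[203,258:292].tolist()); print(g[235,255:292].tolist())
s=read_state();p=np.array(s['tool_pos']);M=R.from_rotvec(s['tcp_rot']).as_matrix()
for zz in(.152,.032):
  for ox in(-7,7): print(zz,ox,proj('wrist',p+M@[-.0012+.018,ox/1000,zz]))
```

```text
[181, 180, 183, 164, 119, 151, 168, 15, 15, 26, 21, 21, 22, 24, 23, 21, 23, 25]
[151, 152, 151, 152, 152, 155, 133, 35, 22, 19, 21, 17, 23, 17, 17, 25, 21, 24, 24, 22, 21, 19, 21, 19, 13, 109, 157, 153, 152, 151, 152, 153, 153, 152]
[224, 224, 225, 214, 193, 186, 140, 9, 22, 20, 24, 22, 23, 26, 25, 24, 23, 25, 17, 26, 23, 20, 20, 24, 26, 23, 22, 22, 19, 22, 22, 13, 125, 174, 170, 171, 199]
0.152 -7 (np.float64(198.22528798432353), np.float64(265.45320007400005))
0.152 7 (np.float64(198.21158764341737), np.float64(283.48836775148646))
0.032 -7 (np.float64(271.537960161705), np.float64(257.04875700509245))
0.032 7 (np.float64(271.50150562942895), np.float64(293.3707642874995))
```

step_arm:
  targets:
    - [[-0.002,-0.001,0],[-22,2,0],8]
    - [[0,0,0],[-24.8,2.2,0],8]
    - [[0,0,0],[0,0,10],8]
    - [[0,0,0],[0,0,10],8]
    - [[0,0,0],[0,0,0],8]

```text
time: 10.5
tool_pos: [0.5043, -0.2957, 0.2341]
tcp_rot: [-2.545, -1.837, 0.002]
wrist_force: [0.1, 0.8, -1.2]
width: 0.157
grip_force: 60.0
```

step_arm:
  targets:
    - [[0,0,0],[0,0,0],8]
    - [[0,0,0],[0,0,0],8]
    - [[0,0,0],[0,0,0],8]

```text
time: 10.75
tool_pos: [0.5059, -0.297, 0.2375]
tcp_rot: [2.545, 1.838, 0.001]
wrist_force: [-0.2, 0.0, -0.5]
width: 0.156
grip_force: 60.0
```

Run:
```python
from h import *
go([.5039+.3173*.0018+.9483*.0004,-.2992+.9483*.0018-.3173*.0004,.238],np.deg2rad(-18.5))
```

```text
t 10.75 tcp [ 0.5059 -0.297   0.2375] turn [0.0023 0.0009 0.003 ] shift mm (in present tool axes) [-0.9153 -0.8503 -0.5103]
q [-0.5732  0.1477  1.8694 -0.0003  1.122  -0.2532] toolaxes [[ 0.3144  0.9493 -0.0009]
 [ 0.9493 -0.3144  0.0023]
 [ 0.0019 -0.0016 -1.    ]]
```

Underside is about 0.086; descend gently through the mouth.

step_arm:
  targets:
    - [[0.001,0,0.002],[-0.8,-0.8,5],8]
    - [[0,0,0],[0,0,5],8]
    - [[0,0,0],[0,0,5],8]
    - [[0,0,0],[0,0,5],8]
    - [[0,0,0],[0,0,5],8]

```text
time: 11.17
tool_pos: [0.5043, -0.2982, 0.2114]
tcp_rot: [2.549, 1.835, -0.001]
wrist_force: [0.3, -0.6, -1.2]
width: 0.155
grip_force: 60.0
```

step_arm:
  targets:
    - [[0,0,0],[0,0,5],8]
    - [[0,0,0],[0,0,5],8]
    - [[0,0,0],[0,0,0],8]

```text
time: 11.42
tool_pos: [0.504, -0.298, 0.2006]
tcp_rot: [-2.549, -1.835, 0.001]
wrist_force: [0.4, 0.0, -2.8]
width: 0.159
grip_force: 59.9
```

step_arm:
  targets:
    - [[0,0,0],[0,0,6],8]
    - [[0,0,0],[0,0,6],8]
    - [[0,0,0],[0,0,6],8]
    - [[0,0,0],[0,0,6],8]
    - [[0,0,0],[0,0,4],8]

```text
time: 11.83
tool_pos: [0.5043, -0.2982, 0.1733]
tcp_rot: [2.549, 1.835, -0.001]
wrist_force: [-0.8, 0.2, 2.8]
width: 0.155
grip_force: 60.3
```

step_arm:
  targets:
    - [[0,0,0],[0,0,4],8]
    - [[0,0,0],[0,0,4],8]
    - [[0,0,0],[0,0,3],8]
    - [[0,0,0],[0,0,0],8]
    - [[0,0,0],[0,0,0],8]

```text
time: 12.25
tool_pos: [0.5046, -0.2984, 0.1636]
tcp_rot: [2.549, 1.835, -0.0]
wrist_force: [-2.6, 0.0, 4.0]
width: 0.155
grip_force: 60.7
```

step_arm:
  targets:
    - [[0,0,0],[0,0,1],8]
    - [[0,0,0],[0,0,1],8]
    - [[0,0,0],[0,0,0],8]
    - [[0,0,0],[0,0,0],8]

```text
time: 12.58
tool_pos: [0.5048, -0.2985, 0.1632]
tcp_rot: [2.548, 1.834, -0.0]
wrist_force: [-5.3, 3.6, 12.8]
width: 0.155
grip_force: 62.0
```

step_arm:
  targets:
    - [[0,0,0],[0,0,1],8]
    - [[0,0,0],[0,0,1],8]
    - [[0,0,0],[0,0,0],8]
    - [[0,0,0],[0,0,0],8]

```text
time: 12.92
tool_pos: [0.505, -0.2986, 0.1632]
tcp_rot: [2.548, 1.834, 0.0]
wrist_force: [-8.2, 4.7, 24.3]
width: 0.154
grip_force: 63.4
```

Run:
```python
from h import *
save('wrist','w6'); s=read_state(); print(s['wrist_force'],s['tool_pos'])
u=np.array([.3173,.9483,0]);v=np.array([.9483,-.3173,0]);c=np.array([.5039,-.2992,0])
for z in(.07,.13):
  print(z,[np.round(proj('wrist',c+u*.018+v*l+[0,0,z]),1) for l in(-.007,.007)])
```

```text
[-7.299   4.742  24.4017] [ 0.505  -0.2987  0.1633]
0.07 [array([221.2, 261. ]), array([221.2, 284.9])]
0.13 [array([269.2, 254.8]), array([269.2, 290.8])]
```

View pics/w6.png

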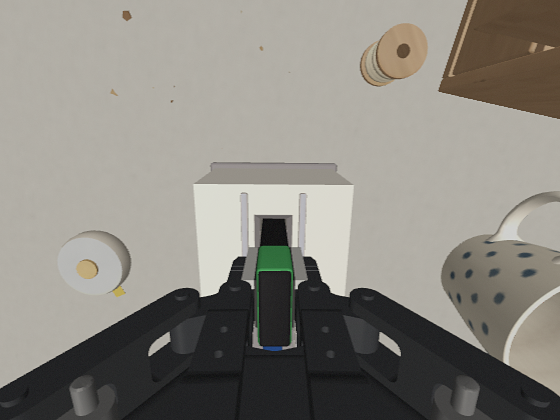

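The pack is in the slot: it enters at about (273,219), with its top edge at row 270 as predicted for fully home. It has hit a hard stop at 24 N and the bystanders look untouched, so I'm handing in.

```bash
python3 -c "
from workcell import *
print(finish_job())"
```

```text
the job is handed in; nothing more can be done
None
```

I slid the shutter aside and pressed the green-banded pack down to a hard stop in the tester slot. The job is handed in with the pack still gripped and held at about 24 N; no pass/fail verdict came back.

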